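Press a rolling pin's handle home in a ratchet clamp

TASK

The near handle of the rolling pin lying in the ratchet clamp has worked loose. Pump the clamp's trigger until the jaw has pushed the handle fully home against the barrel and the trigger turns stiff, hold that firm pressure for a moment without forcing it (a whole stroke against the seated handle would crush it), then let the trigger up and press the release so that the jaw springs fully back. Work the clamp only by its trigger and release: do not touch the rolling pin or the jaw pad, and leave the other things where they are.

Things in the scene. Friction and masses are not known exactly. Their poses are not given: they have to be found in the camera images.
- clamp: one-hand ratchet bar clamp on a wooden board (625 x 130 x 18 mm) fixed to the table. Origin on the table under the clamp's bar; x points the way the jaw advances, from trigger to rolling pin; z up. Black housing from x = -75 to +30 mm, 54 mm wide, 115 mm high. Ratchet teeth are 7 mm apart: as the trigger comes up the jaw keeps the last whole tooth passed and slips back the rest.
- trigger_pad (a point): middle of the top of the trigger's press plate (black, 55 mm along the lever, 34 wide). The lever sticks out of the housing to clamp -x above a fixed grip, hinged across the clamp at x = -50 mm, 105 mm high; this point is 120 mm from the hinge. At rest the lever rises 0.34 rad outward: this point is 145 mm high. Pressed DOWN it drops 57 mm over the whole stroke, then springs up by itself.
- trigger (a joint): angle, rad: 0 up, 0.48 solid bottom stop; 0.10 free play, then the jaw gains 48 mm/rad, so a near-full stroke gains 2 teeth. Push at the plate's middle: 2-5 N with the jaw free, 5-9 N while the handle slides; once it is home about +2 N per mm of plate travel: 12-16 N there is the firm press wanted, under 11 too slight, over 20 crushes. The bottom stop is hard too: see angle.
- release_pad (a point): middle of the top of the release, a steel paddle 40 x 26 mm above the bar just ahead of the housing (clamp x = 72 mm, 120 mm high). Pressed DOWN it lifts the ratchet pawl and the jaw springs back, provided that the trigger is fully up. It rocks a little by itself as the ratchet clicks.
- release (a joint): release angle, rad: 0 = at rest, 0.30 = bottom stop (about 16 mm down at the paddle's middle); the jaw is free from about 0.15. It takes 2 to 8 N to press and springs back.
- jaw_pad: black rubber pad of the moving jaw, 46 mm wide, 54 mm high, origin at the middle of its front face, 73 mm above the table, axes as the clamp's. Its clamp x is 115 mm when the jaw is fully back. The pad is sprung in the jaw: once the handle is home the pad stands still while the pressure behind it grows (15 N per mm of jaw travel).
- tail_stop: fixed aluminium stop with cradle that holds the rolling pin; origin on the table below the middle of the forked stop face that the barrel's far end bears on; axes as the clamp's. It stands at different places along the clamp.
- rolling_pin: small wooden rolling pin lying loose in the cradle, its barrel 150 mm long and 50 mm thick; origin at the barrel's middle, on its axis, 75 mm above the table; x along its axis towards the stop. The barrel may stand up to 2 mm short of the stop.
- handle (a joint): gap between the near handle (70 mm long, 29 mm thick, turned wood on a steel spindle, on the jaw's side) and the barrel, in m: 0 = fully home. It slides stiffly, with 7 N, and stays where it is left.
- handle_end (a point): middle of the near handle's free end, which the jaw pad pushes on
- cutter: steel ring cutter, 60 mm across, 35 mm high; origin under its centre; a bystander
- spoon: wooden spoon, 260 mm long; a bystander
- phone: black phone, 72 x 148 x 9 mm, lying flat; a bystander
- fork_jar: glass jar of forks, 84 mm across, 190 mm high, origin under its centre; a bystander
- brush: pastry brush with a wooden handle, 180 mm long, lying flat; a bystander
- sugar_tin: tin, 90 mm across, 110 mm high, origin under its centre; a bystander

How it is judged:
On the way, in this order (a step that is already met when the one before it is completed fails the run):
1. the handle is pressed fully home, gap under 1.5 mm, with the jaw pressing it with more than 15 N, for 0.2 s (value of joint handle below 0.0015 m and contact force between jaw_pad and rolling_pin above 15 N), for 0.2 s.
2. the release has let the jaw back (x of jaw_pad in the frame of clamp below 0.119 m), for 0.1 s.
At the end, for the whole second after the job is handed in: the handle is home (gap under 1.5 mm), the jaw is fully back (within 4 mm), trigger and release are up (under 0.05 rad), and the rolling pin lies at rest in its cradle, within 10 mm of the stop (value of joint handle below 0.0015 m and x of jaw_pad in the frame of clamp below 0.119 m and value of joint each of trigger, release below 0.05 rad and x of rolling_pin in the frame of tail_stop above -0.085 m and z of rolling_pin in the frame of tail_stop between 0.068 and 0.082 m and angle between the x axis of rolling_pin and the x axis of clamp, either way round below 0.08 rad and linear speed of rolling_pin below 0.02 m/s); the robot touches nothing.
It fails at once if the handle is crushed: the jaw presses it with more than 45 N (contact force between jaw_pad and rolling_pin above 45 N).
It fails at once if the robot touches the rolling pin or the jaw pad (contact force between any of the fingers, the arm and rolling_pin above 1 N or contact force between any of the fingers, the arm and jaw_pad above 1 N).
It fails at once if a bystander is moved more than 20 mm (distance of any of cutter, spoon, phone, fork_jar, brush, sugar_tin from where it was at the start of the episode above 0.02 m).
It also fails if it takes over 51 s, if anything falls off the work surface, if the arm or the gripper's body presses on something with over 40 N, if the wrist force passes 120 N, or if a joint passes its speed limit or range.

ROBOT

A 6-joint arm with a two-finger parallel gripper is mounted at the origin on the work surface. World frame = base frame: x ahead of the robot, y to its left, z up, the work surface at z = 0. Lengths are in m, angles in rad, forces in N, time in s.
With the tool pointing down it reaches from about 0.35 to 0.775 m from the base axis. Payload 5.5 kg.
Tool frame: the origin (TCP) lies midway between the tips of the shut fingers; the grasp point (between the pads) lies 19 mm behind it; z points along the fingers, y is the line along which they close (so a half turn about z gives the same grasp; the last joint's range is limited). The gripper opens to 85 mm and grips with 20 to 120 N. Pads are 22 mm wide; open, the fingers measure 114 mm over their backs; the gripper's body (76 mm by 85 mm) begins 54 mm behind the grasp point. The pads swing forward as they close: fully open they stand 13 mm farther back than shut.
Start: joints at [-1.346, 0.313, 0.046, 1.304, 0, 1.431], TCP at [0.205, -0.537, 0.231] pointing down, gripper open.
Joint ranges: [-2.76, 2.76], [-0.86, 1.69], [-1.03, 1.26], [-2.2, 2.34], [-1.47, 1.5], [-3.14, 3.14]. Speed limits (rad/s): [2.57, 2.57, 3.14, 3.14, 3.14, 3.14].

INTERFACE

Orientations are given as a unit quaternion [w, x, y, z].
In Python, from workcell import env gives the robot as it stands.
- The arm moves only by the tool move_arm, never from a script. Its argument "targets" is a list of rows, each a list of 3 entries, a list of its own where there are three numbers: the shift along the tool's x, y, z in mm, then the turn, a rotation vector about the tool's x, y, z in units of 10 degrees (1.0 is 10 degrees), then the closure, from -1 (fully open) to 1 (shut). In form: [[[dx, dy, dz], [ax, ay, az], gripper], ...]. A call has 1 to 5 rows; each row is the pose to reach, as a shift and turn from the pose commanded when the call began, along the tool's axes at that moment; what a row does not reach only later rows make up. A row lasts 1/8 s, in which the tool goes at most 62.5 mm and 10.7 degrees, less where a joint would pass 70% of its speed; a pose out of reach is approached as far as the arm can. A call with a gripper value outside its range is refused whole. The fingers move at their own pace and stop on an object; "squeeze" is the grip in N (left out, the last holds). Time passes only in rows, so rows that repeat a pose let the fingers close. It gives the time, the measured TCP pose, the force, the opening and the grip force at its end, in the units of the state.
- env.get_state(): the state, without advancing time (a new reading comes with each control period).
- env.read_camera(name): name is "scene" or "top"; returns a dict with "pixels" (384x512x3 uint8, red, green, blue), "fovy" (degrees; the focal length in pixels is half the picture's height over the tangent of half this angle, whatever the lens; pixels are square), "cx", "cy" (the principal point, pixels), "extrinsics" (4x4, takes a point from world to camera coordinates). Camera axes: x right, y up, looking along -z (the intrinsics and any distortion apply to the point x, -y, -z); pixel columns grow to the right and rows downward; lengths in m; the calibration is good to about 2 mm. A picture is of the moment at which its call begins. There is no depth.
- env.hand_in(): hands the job in; it is judged then, once.
Trained networks look in a picture, given as the dict that the camera call returned (one of the last four; its "shot" number tells which), for a name from the list of things; names that differ only in an ending like _2 or _b are one class to them, and where a whole thing is asked for, a point or a joint stands for the part that bears it (a point fixed in the world has none). Each returns a list of dicts, best first, with "confidence" (0 to 1); they miss things now and then, are a little off and sometimes report something else, mostly with a low value. They report only what shows in the picture. A call takes as long as a camera call.
- env.spot_in(thing, picture): "centre" ([x, y, z] in m, in world coordinates, good to about 4 mm: the middle of the surface that is visible of it).
- env.regions_of(thing, picture): "mask" (384x512 bool, what is visible of it).
- env.landmark_of(thing, picture): "centre" ([x, y, z] in m, in world coordinates, good to about 4 mm: a listed point, or the origin of a listed thing).
The state is a dict: "clock": time; "joint_pos": joint angles; "qvel": joint speeds; "tau": joint torques, N m; "tcp_pos": TCP position; "orientation": TCP orientation; "wrist_force": force on the tool from outside, world axes, zero at the start; "ft_torque": the same for the moment, N m; "finger_gap": finger opening in m; "grip_force": force on a finger pad.
Only numpy, scipy, OpenCV 4.12 (cv2) and the standard library are available. Lean on these libraries where they do the work, as an engineer would, in place of code of your own. Each camera call takes 0.05 s, during which the arm holds its last target. There are 200 camera calls.

## Working session

There is one attempt and no reset: what is moved stays moved. The work goes in short steps, Python scripts to look and compute and a tool call to move; the robot and the scene stay as the last step left them, time stands still between calls to the robot, and variables do not carry over. Pictures are saved under pics/ and viewed, at most 10 in all, crops included, and the job is handed in when it is done.

Besides the shell and the picture viewer there is one more tool, called after "Request:" as name([rows], argument=value, ...), one row to a line, values as JSON. move_arm: Moves the arm, as the interface text tells. Its arguments: {"type":"object","properties":{"targets":{"type":"array","items":{"type":"array"}},"squeeze":{"type":"number"}},"required":["targets"]}

```bash
mkdir -p pics; cat > h.py <<'E'
from workcell import env
import numpy as np, cv2
from scipy.spatial.transform import Rotation as R
def look(cam,name=None):
    p=env.read_camera(cam)
    if name: cv2.imwrite('pics/'+name,p["pixels"][:,:,::-1])
    return p
def proj(p,X):
    E=np.array(p["extrinsics"]);c=E[:3,:3]@np.array(X)+E[:3,3]
    f=192/np.tan(np.radians(p["fovy"])/2)
    return [round(p["cx"]+f*c[0]/-c[2],1),round(p["cy"]-f*c[1]/-c[2],1)]
def tool(s,d):  # world vector -> tool axes mm
    w,x,y,z=s["orientation"]
    return R.from_quat([x,y,z,w]).inv().apply(d)*1000
E
python3 - <<'E'
from h import *
for cam in("scene","top"):
    p=look(cam,cam+"0.png")
    print(cam,{k:p[k] for k in p if k not in("pixels","extrinsics")})
    for t in("clamp","trigger_pad","release_pad","jaw_pad","tail_stop","rolling_pin","handle_end","fork_jar","sugar_tin","cutter","phone"):
        r=env.landmark_of(t,p)
        print(t,[(np.round(q["centre"],3).tolist(),round(q["confidence"],2),proj(p,q["centre"])) for q in r[:2]])
s=env.get_state();print(s)
E
```

```text
scene {'fovy': 57.62417206800936, 'cx': 253.76356162626837, 'cy': 192.303261488428, 'shot': 1}
clamp [([0.534, 0.047, -0.001], 0.95, [np.float64(274.8), np.float64(210.2)])]
trigger_pad [([0.485, 0.204, 0.14], 0.71, [np.float64(351.8), np.float64(188.8)]), ([0.489, -0.175, 0.004], 0.56, [np.float64(214.9), np.float64(163.4)])]
release_pad [([0.55, -0.02, 0.118], 0.75, [np.float64(248.0), np.float64(172.7)])]
jaw_pad [([0.566, -0.066, 0.077], 0.71, [np.float64(229.0), np.float64(180.4)])]
tail_stop [([0.64, -0.312, 0.005], 0.78, [np.float64(141.2), np.float64(178.2)])]
rolling_pin [([0.617, -0.238, 0.076], 0.67, [np.float64(161.6), np.float64(165.9)])]
handle_end []
fork_jar [([0.779, 0.191, 0.002], 0.8, [np.float64(273.9), np.float64(324.7)])]
sugar_tin [([0.569, -0.064, 0.074], 0.7, [np.float64(228.7), np.float64(182.2)]), ([0.708, 0.382, 0.0], 0.62, [np.float64(376.9), np.float64(347.3)])]
cutter [([0.668, 0.027, -0.001], 0.57, [np.float64(238.2), np.float64(245.9)])]
phone [([0.722, -0.131, -0.002], 0.91, [np.float64(172.3), np.float64(232.0)])]
top {'fovy': 42.82053039359158, 'cx
[... 1238 characters left out ...]
1)])]
{'clock': 1.2, 'joint_pos': array([-1.34560155e+00,  3.13206082e-01,  4.60759112e-02,  1.30361061e+00,
        6.29207854e-06,  1.43120151e+00]), 'qvel': array([ 0.00091556, -0.00085779,  0.00054055,  0.00206597, -0.00194283,
       -0.0002335 ]), 'tau': array([ 1.43584457e-04, -4.80474758e+01,  2.98815554e+01,  4.34122940e-04,
       -8.26397263e-05, -8.00123701e-06]), 'tcp_pos': array([ 0.20513393, -0.5371902 ,  0.23130985]), 'orientation': array([2.76114679e-05, 9.83412132e-01, 1.81385162e-01, 4.33141540e-06]), 'wrist_force': array([0.48470898, 0.54776685, 0.7837932 ]), 'ft_torque': array([ 0.07614271, -0.00764639,  0.02485859]), 'grip_force': 0.0, 'finger_gap': 0.08529199668623948}
```

View pics/top0.png

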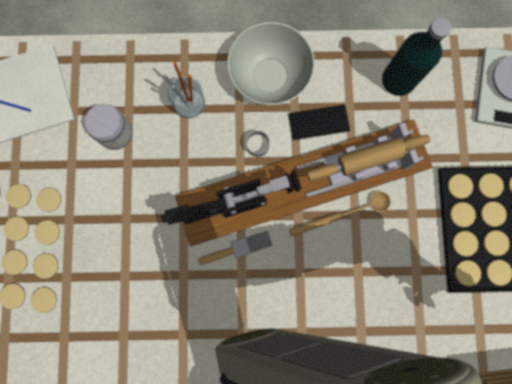

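View pics/scene0.png

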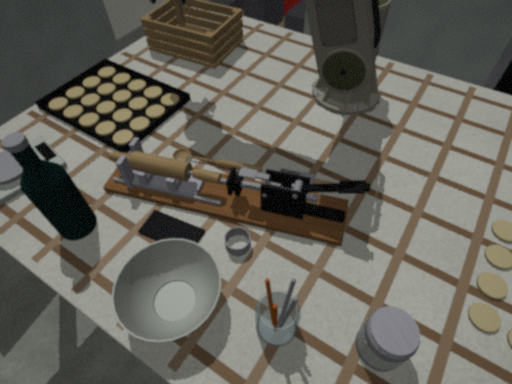

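```bash
python3 - <<'E'
from h import *
s=env.get_state()
print(tool(s,np.array([0.485,0.202,0.231])-s["tcp_pos"]))
E
```

```text
[ 5.25158684e+02 -5.90707660e+02  2.76055503e-01]
```

The top view shows the clamp at about (240,200), trigger plate at (178,214), jaw at (297,180) and pin at (370,157). The scene view agrees with this, and the path at z=0.23 is clear.

Request:
move_arm([
  [[42, -47, 0], [0, 0, -0.7], 1],
  [[83, -93, 0], [0, 0, -1.4], 1],
  [[125, -140, 0], [0, 0, -2.1], 1],
  [[166, -187, 0], [0, 0, -2.8], 1],
  [[207, -233, 0], [0, 0, -3.5], 1],
], squeeze=40)

```text
clock: 1.82
tcp_pos: [0.3158, -0.2439, 0.2315]
orientation: [0.001, 0.883, 0.47, 0.0]
wrist_force: [1.2, -0.4, 0.5]
finger_gap: 0.0002
grip_force: 0.0
```

```bash
cat > rem.py <<'E'
from h import *
import sys
T=np.array(eval(sys.argv[1]));s=env.get_state()
w,x,y,z=s["orientation"];m=R.from_quat([x,y,z,w]).as_matrix()
a=np.degrees(np.arctan2(m[1,0],m[0,0]))
print("t",s["clock"],"tcp",s["tcp_pos"].round(4),"yaw",a.round(1),"zax",m[:,2].round(3),"shift",tool(s,T-s["tcp_pos"]).round(1),"turnz",((a-106.9)/10).round(2),"F",s["wrist_force"].round(1),"gap",s["finger_gap"],"q",s["joint_pos"].round(2))
E
python3 rem.py "[0.485,0.202,0.231]"
```

```text
t 1.825 tcp [ 0.3158 -0.2439  0.2315] yaw 56.1 zax [ 0.001 -0.001 -1.   ] shift [ 4.645e+02 -1.083e+02  3.000e-01] turnz -5.08 F [ 1.2 -0.4  0.5] gap 0.0001793707435698017 q [-0.86 -0.03 -0.36  1.24  0.    1.3 ]
```

Request:
move_arm([
  [[58, -13, 0], [0, 0, -0.7], 1],
  [[116, -27, 0], [0, 0, -1.4], 1],
  [[174, -40, 0], [0, 0, -2.1], 1],
  [[232, -54, 0], [0, 0, -2.8], 1],
  [[290, -67, 0], [0, 0, -3.5], 1],
])

```text
clock: 2.45
tcp_pos: [0.4231, 0.034, 0.2317]
orientation: [0.001, 0.7, 0.714, 0.0]
wrist_force: [0.7, -0.3, -0.6]
finger_gap: 0.0002
grip_force: 0.0
```

```bash
python3 rem.py "[0.485,0.202,0.200]"
```

```text
t 2.45 tcp [0.4231 0.034  0.2317] yaw 91.1 zax [ 0.002 -0.    -1.   ] shift [166.8  65.2  31.7] turnz -1.58 F [ 0.7 -0.3 -0.6] gap 0.00020025643190131818 q [-0.11  0.02 -0.31  1.24 -0.    1.44]
```

Request:
move_arm([
  [[56, 22, 8], [0, 0, -0.6], 1],
  [[112, 44, 18], [0, 0, -1.2], 1],
  [[167, 65, 27], [0, 0, -1.6], 1],
  [[167, 65, 32], [0, 0, -1.6], 1],
  [[167, 65, 32], [0, 0, -1.6], 1],
])

```text
clock: 3.08
tcp_pos: [0.4841, 0.2, 0.1986]
orientation: [-0.0, 0.595, 0.804, -0.001]
wrist_force: [-0.1, 0.1, 0.1]
finger_gap: 0.0001
grip_force: 0.0
```

```bash
python3 rem.py "[0.485,0.202,0.147]"; python3 - <<'E'
from h import *
for c in("scene","top"):
    p=look(c,c+"1.png")
    s=env.get_state(); print(proj(p,s["tcp_pos"]))
    for t in("trigger_pad","jaw_pad","handle_end"):
        print(t,[(np.round(q["centre"],3).tolist(),round(q["confidence"],2)) for q in env.landmark_of(t,p)[:2]])
    i=p["pixels"][100:280,150:420,::-1]
    cv2.imwrite('pics/%s1c.png'%c,cv2.resize(i,None,fx=2.8,fy=2.8))
E
```

```text
t 3.075 tcp [0.4841 0.2    0.1986] yaw 106.9 zax [-0.002 -0.001 -1.   ] shift [ 1.7  1.6 51.6] turnz 0.0 F [-0.1  0.1  0.1] gap 0.00010287552992965793 q [ 0.24  0.23 -0.15  1.2  -0.    1.51]
[np.float64(356.0), np.float64(169.0)]
trigger_pad [([0.484, 0.204, 0.138], 0.86), ([0.415, 0.085, 0.002], 0.29)]
jaw_pad [([0.566, -0.067, 0.074], 0.53), ([0.533, 0.045, -0.003], 0.18)]
handle_end [([0.568, -0.088, 0.076], 0.73), ([0.639, -0.311, 0.005], 0.38)]
[np.float64(174.6), np.float64(211.1)]
trigger_pad [([0.484, 0.2, 0.148], 0.73)]
jaw_pad [([0.566, -0.064, 0.07], 0.62)]
handle_end [([0.576, -0.085, 0.076], 0.66)]
```

View pics/scene1c.png

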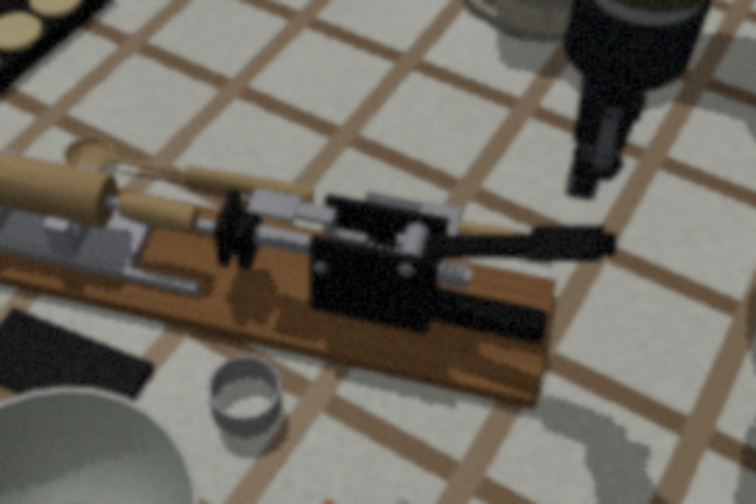

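Request:
move_arm([
  [[3, 2, 30], [0, 0, 0], 1],
  [[3, 2, 46], [0, 0, 0], 1],
  [[3, 2, 50], [0, 0, 0], 1],
  [[3, 2, 53], [0, 0, 0], 1],
  [[3, 2, 56], [0, 0, 0], 1],
])

```text
clock: 4.1
tcp_pos: [0.4865, 0.2036, 0.1441]
orientation: [0.001, 0.596, 0.803, 0.001]
wrist_force: [-0.1, -0.7, 1.5]
finger_gap: 0.0
grip_force: 0.4
```

Request:
move_arm([
  [[1, 0, 12], [0, 0, 0], 1],
  [[2, 0, 24], [0, 0, 0], 1],
  [[3, 0, 36], [0, 0, 0], 1],
  [[4, 0, 44], [0, 0, 0], 1],
  [[4, 0, 48], [0, 0, 0], 1],
])

```text
clock: 4.72
tcp_pos: [0.485, 0.2069, 0.0946]
orientation: [0.0, 0.596, 0.803, -0.0]
wrist_force: [1.8, -2.2, 3.5]
finger_gap: -0.0002
grip_force: 2.1
```

Request:
move_arm([
  [[-1, 0, -15], [0, 0, 0], 1],
  [[-2, 0, -30], [0, 0, 0], 1],
  [[-3, 0, -45], [0, 0, 0], 1],
  [[-4, 0, -57], [0, 0, 0], 1],
  [[-4, 0, -57], [0, 0, 0], 1],
])

```text
clock: 5.35
tcp_pos: [0.4867, 0.2036, 0.1537]
orientation: [0.001, 0.596, 0.803, 0.001]
wrist_force: [-0.3, -0.3, -0.2]
finger_gap: -0.0
grip_force: 0.0
```

```bash
cat > jaw.py <<'E'
from h import *
d=np.array([0.29,-0.957,0]);o=np.array([0.534,0.046,0])
for c in("top","scene"):
    p=look(c,c+"_%.1f.png"%env.get_state()["clock"])
    for t in("trigger_pad","jaw_pad","handle_end","rolling_pin","tail_stop"):
        print(c,t,[(np.round(q["centre"],3).tolist(),round(q["confidence"],2),"cx",round(float((q["centre"]-o)@d),4)) for q in env.landmark_of(t,p)[:1]])
E
python3 jaw.py; python3 rem.py "[0.485,0.202,0.147]"
```

```text
top trigger_pad [([0.484, 0.2, 0.144], 0.68, 'cx', -0.1616)]
top jaw_pad [([0.487, -0.175, 0.001], 0.72, 'cx', 0.1981)]
top handle_end [([0.41, 0.089, -0.0], 0.57, 'cx', -0.0769)]
top rolling_pin [([0.622, -0.243, 0.076], 0.87, 'cx', 0.3023)]
top tail_stop [([0.641, -0.315, 0.0], 0.97, 'cx', 0.3767)]
scene trigger_pad [([0.482, 0.202, 0.141], 0.75, 'cx', -0.1638)]
scene jaw_pad [([0.572, -0.076, 0.074], 0.52, 'cx', 0.1282)]
scene handle_end [([0.57, -0.089, 0.074], 0.68, 'cx', 0.1394)]
scene rolling_pin [([0.618, -0.238, 0.074], 0.62, 'cx', 0.2961)]
scene tail_stop [([0.64, -0.313, 0.006], 0.83, 'cx', 0.3741)]
t 5.95 tcp [0.4859 0.2034 0.1521] yaw 106.9 zax [-0. -0. -1.] shift [-1.1 -1.2  5.1] turnz 0.0 F [-0.2 -0.3 -0.7] gap -0.00016999851787834994 q [ 0.24  0.26 -0.23  1.09 -0.    1.52]
```

Request:
move_arm([
  [[1, 0, 12], [0, 0, 0], 1],
  [[2, 0, 24], [0, 0, 0], 1],
  [[3, 0, 34], [0, 0, 0], 1],
  [[4, 0, 40], [0, 0, 0], 1],
])

```text
clock: 6.45
tcp_pos: [0.4849, 0.2073, 0.1115]
orientation: [0.0, 0.596, 0.803, -0.0]
wrist_force: [0.3, -0.9, 3.8]
finger_gap: -0.0003
grip_force: 2.0
```

Request:
move_arm([
  [[0, 0, 5], [0, 0, 0], 1],
  [[0, 0, 9], [0, 0, 0], 1],
  [[0, 0, 9], [0, 0, 0], 1],
])

```text
clock: 6.82
tcp_pos: [0.4848, 0.2074, 0.1033]
orientation: [0.0, 0.595, 0.803, 0.0]
wrist_force: [0.2, 0.8, 4.6]
finger_gap: -0.0001
grip_force: 2.3
```

Request:
move_arm([
  [[0, 0, 4], [0, 0, 0], 1],
  [[0, 0, 8], [0, 0, 0], 1],
  [[0, 0, 8], [0, 0, 0], 1],
])

```text
clock: 7.2
tcp_pos: [0.485, 0.2071, 0.0955]
orientation: [0.0, 0.596, 0.803, -0.0]
wrist_force: [0.9, -0.6, 5.7]
finger_gap: 0.0001
grip_force: 3.0
```

Request:
move_arm([
  [[-1, 0, -15], [0, 0, 0], 1],
  [[-2, 0, -30], [0, 0, 0], 1],
  [[-3, 0, -45], [0, 0, 0], 1],
  [[-4, 0, -57], [0, 0, 0], 1],
  [[-4, 0, -57], [0, 0, 0], 1],
])

```text
clock: 7.82
tcp_pos: [0.4867, 0.2036, 0.1536]
orientation: [0.001, 0.596, 0.803, 0.001]
wrist_force: [0.1, 0.6, 0.5]
finger_gap: 0.0004
grip_force: 0.0
```

```bash
python3 jaw.py; python3 rem.py "[0.485,0.202,0.147]"
```

```text
top trigger_pad [([0.487, 0.199, 0.147], 0.59, 'cx', -0.1598)]
top jaw_pad []
top handle_end [([0.576, -0.089, 0.074], 0.87, 'cx', 0.1415)]
top rolling_pin []
top tail_stop [([0.64, -0.314, 0.002], 0.65, 'cx', 0.3751)]
scene trigger_pad [([0.488, 0.205, 0.14], 0.58, 'cx', -0.1652)]
scene jaw_pad [([0.573, -0.09, 0.074], 0.61, 'cx', 0.1414)]
scene handle_end [([0.57, -0.092, 0.076], 0.72, 'cx', 0.1429)]
scene rolling_pin [([0.618, -0.238, 0.074], 0.56, 'cx', 0.2965)]
scene tail_stop [([0.64, -0.311, 0.006], 0.89, 'cx', 0.3727)]
t 8.425 tcp [0.4858 0.2034 0.1521] yaw 106.9 zax [-0. -0. -1.] shift [-1.1 -1.2  5.1] turnz -0.0 F [-0.5  1.1  0.5] gap 0.0003124884389679556 q [ 0.24  0.26 -0.23  1.09 -0.    1.52]
```

Request:
move_arm([
  [[1, 0, 10], [0, 0, 0], 1],
  [[2, 0, 18], [0, 0, 0], 1],
  [[2, 0, 24], [0, 0, 0], 1],
  [[2, 0, 24], [0, 0, 0], 1],
])

```text
clock: 8.93
tcp_pos: [0.4853, 0.2062, 0.1283]
orientation: [-0.0, 0.595, 0.804, 0.001]
wrist_force: [-0.0, 2.0, 6.5]
finger_gap: 0.0002
grip_force: 2.8
```

Request:
move_arm([
  [[0, 0, 2], [0, 0, 0], 1],
  [[0, 0, 3], [0, 0, 0], 1],
  [[0, 0, 3], [0, 0, 0], 1],
])

```text
clock: 9.3
tcp_pos: [0.4853, 0.2064, 0.1258]
orientation: [-0.0, 0.595, 0.804, 0.001]
wrist_force: [-0.8, 3.4, 7.0]
finger_gap: 0.0005
grip_force: 3.3
```

Request:
move_arm([
  [[0, 0, 2], [0, 0, 0], 1],
  [[0, 0, 3], [0, 0, 0], 1],
  [[0, 0, 3], [0, 0, 0], 1],
])

```text
clock: 9.68
tcp_pos: [0.4854, 0.2064, 0.1227]
orientation: [-0.0, 0.595, 0.804, 0.001]
wrist_force: [-2.8, 3.4, 7.1]
finger_gap: -0.0002
grip_force: 3.0
```

Request:
move_arm([
  [[0, 0, 2], [0, 0, 0], 1],
  [[0, 0, 2], [0, 0, 0], 1],
])

```text
clock: 9.93
tcp_pos: [0.4854, 0.2064, 0.1206]
orientation: [-0.0, 0.595, 0.804, 0.001]
wrist_force: [-1.8, 2.8, 6.4]
finger_gap: -0.0003
grip_force: 2.8
```

Request:
move_arm([
  [[0, 0, 2], [0, 0, 0], 1],
  [[0, 0, 2], [0, 0, 0], 1],
])

```text
clock: 10.18
tcp_pos: [0.4854, 0.2064, 0.1185]
orientation: [-0.0, 0.595, 0.804, 0.001]
wrist_force: [-1.4, 3.2, 6.1]
finger_gap: 0.0001
grip_force: 2.5
```

Request:
move_arm([
  [[0, 0, 2], [0, 0, 0], 1],
  [[0, 0, 2], [0, 0, 0], 1],
])

```text
clock: 10.42
tcp_pos: [0.4855, 0.2059, 0.1163]
orientation: [-0.0, 0.595, 0.803, 0.0]
wrist_force: [-0.4, 1.7, 3.6]
finger_gap: -0.0001
grip_force: 1.6
```

Request:
move_arm([
  [[0, 0, 2], [0, 0, 0], 1],
  [[0, 0, 2], [0, 0, 0], 1],
])

```text
clock: 10.68
tcp_pos: [0.4855, 0.2059, 0.1144]
orientation: [-0.0, 0.595, 0.803, 0.001]
wrist_force: [-0.1, 2.7, 5.2]
finger_gap: -0.0001
grip_force: 2.7
```

Request:
move_arm([
  [[0, 0, 2], [0, 0, 0], 1],
  [[0, 0, 2], [0, 0, 0], 1],
])

```text
clock: 10.92
tcp_pos: [0.4854, 0.206, 0.1125]
orientation: [-0.0, 0.595, 0.803, 0.001]
wrist_force: [-0.5, 4.1, 5.7]
finger_gap: -0.0002
grip_force: 2.8
```

Request:
move_arm([
  [[0, 0, 2], [0, 0, 0], 1],
  [[0, 0, 2], [0, 0, 0], 1],
])

```text
clock: 11.18
tcp_pos: [0.4854, 0.2061, 0.1106]
orientation: [-0.0, 0.595, 0.803, 0.001]
wrist_force: [-0.6, 3.8, 6.4]
finger_gap: 0.0003
grip_force: 3.2
```

Request:
move_arm([
  [[0, 0, 2], [0, 0, 0], 1],
  [[0, 0, 2], [0, 0, 0], 1],
])

```text
clock: 11.42
tcp_pos: [0.4854, 0.2062, 0.1086]
orientation: [-0.0, 0.595, 0.804, 0.001]
wrist_force: [-1.7, 4.1, 6.8]
finger_gap: 0.0002
grip_force: 3.4
```

Request:
move_arm([
  [[0, 0, 2], [0, 0, 0], 1],
  [[0, 0, 2], [0, 0, 0], 1],
])

```text
clock: 11.68
tcp_pos: [0.4854, 0.2063, 0.1067]
orientation: [-0.0, 0.595, 0.804, 0.001]
wrist_force: [-1.4, 3.9, 8.0]
finger_gap: 0.0001
grip_force: 3.6
```

Request:
move_arm([
  [[0, 0, 2], [0, 0, 0], 1],
  [[0, 0, 2], [0, 0, 0], 1],
])

```text
clock: 11.92
tcp_pos: [0.4854, 0.2063, 0.1047]
orientation: [-0.0, 0.595, 0.804, 0.001]
wrist_force: [-2.0, 4.3, 6.8]
finger_gap: -0.0
grip_force: 3.5
```

Request:
move_arm([
  [[0, 0, 2], [0, 0, 0], 1],
  [[0, 0, 2], [0, 0, 0], 1],
])

```text
clock: 12.18
tcp_pos: [0.4854, 0.2063, 0.1028]
orientation: [-0.0, 0.595, 0.804, 0.001]
wrist_force: [-2.2, 5.3, 8.4]
finger_gap: -0.0001
grip_force: 4.0
```

Request:
move_arm([
  [[0, 0, 2], [0, 0, 0], 1],
  [[0, 0, 2], [0, 0, 0], 1],
])

```text
clock: 12.42
tcp_pos: [0.4854, 0.2062, 0.1011]
orientation: [-0.0, 0.595, 0.804, 0.001]
wrist_force: [-2.3, 3.5, 9.9]
finger_gap: 0.0002
grip_force: 5.2
```

```bash
python3 - <<'E'
from h import *
p=look("scene");cv2.imwrite('pics/s3.png',cv2.resize(p["pixels"][130:230,110:260,::-1],None,fx=5,fy=5,interpolation=cv2.INTER_CUBIC))
E
```

```text
(no output)
```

View pics/s3.png

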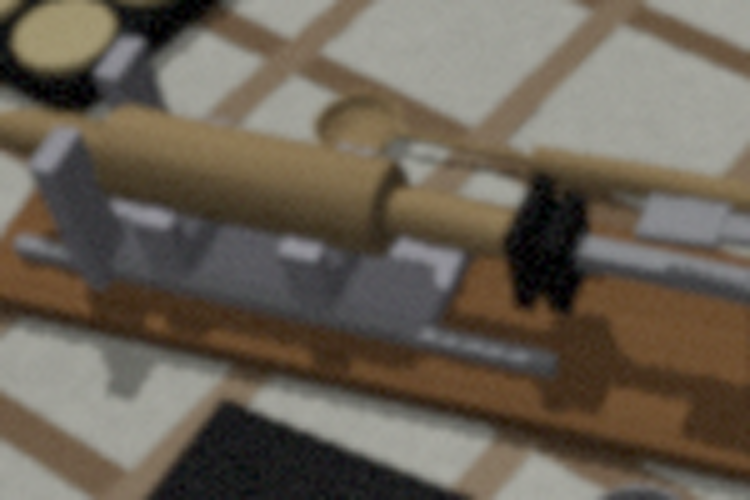

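The handle touches the barrel, with no spindle showing at (390,210), and the force is rising. I'll go on in finer steps.

Request:
move_arm([
  [[0, 0, 1], [0, 0, 0], 1],
  [[0, 0, 1], [0, 0, 0], 1],
])

```text
clock: 12.72
tcp_pos: [0.4854, 0.2062, 0.1003]
orientation: [-0.0, 0.595, 0.804, 0.001]
wrist_force: [-2.9, 3.9, 11.1]
finger_gap: 0.0
grip_force: 5.7
```

Request:
move_arm([
  [[0, 0, 1], [0, 0, 0], 1],
  [[0, 0, 1], [0, 0, 0], 1],
])

```text
clock: 12.98
tcp_pos: [0.4855, 0.2062, 0.0994]
orientation: [-0.0, 0.595, 0.804, 0.001]
wrist_force: [-3.7, 3.7, 12.1]
finger_gap: -0.0001
grip_force: 6.3
```

Request:
move_arm([
  [[0, 0, 1], [0, 0, 0], 1],
  [[0, 0, 1], [0, 0, 0], 1],
])

```text
clock: 13.22
tcp_pos: [0.4855, 0.2061, 0.0986]
orientation: [0.0, 0.595, 0.803, 0.001]
wrist_force: [-3.8, 3.7, 13.3]
finger_gap: 0.0001
grip_force: 6.7
```

Request:
move_arm([
  [[0, 0, 0.5], [0, 0, 0], 1],
  [[0, 0, 0.5], [0, 0, 0], 1],
  [[0, 0, 0.5], [0, 0, 0], 1],
  [[0, 0, 0.5], [0, 0, 0], 1],
])

```text
clock: 13.72
tcp_pos: [0.4855, 0.2061, 0.0982]
orientation: [0.0, 0.595, 0.803, 0.001]
wrist_force: [-4.2, 3.1, 14.3]
finger_gap: -0.0004
grip_force: 7.1
```

Request:
move_arm([
  [[0, 0, 0], [0, 0, 0], 1],
  [[0, 0, 0], [0, 0, 0], 1],
  [[0, 0, 0.3], [0, 0, 0], 1],
  [[0, 0, 0.3], [0, 0, 0], 1],
  [[0, 0, 0.3], [0, 0, 0], 1],
])

```text
clock: 14.35
tcp_pos: [0.4855, 0.2061, 0.098]
orientation: [0.0, 0.595, 0.803, 0.001]
wrist_force: [-4.3, 3.5, 14.8]
finger_gap: -0.0001
grip_force: 7.3
```

```bash
python3 - <<'E'
from h import *
p=look("top");cv2.imwrite('pics/t3.png',cv2.resize(p["pixels"][110:230,270:450,::-1],None,fx=4,fy=4,interpolation=cv2.INTER_CUBIC))
E
```

```text
(no output)
```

View pics/t3.png

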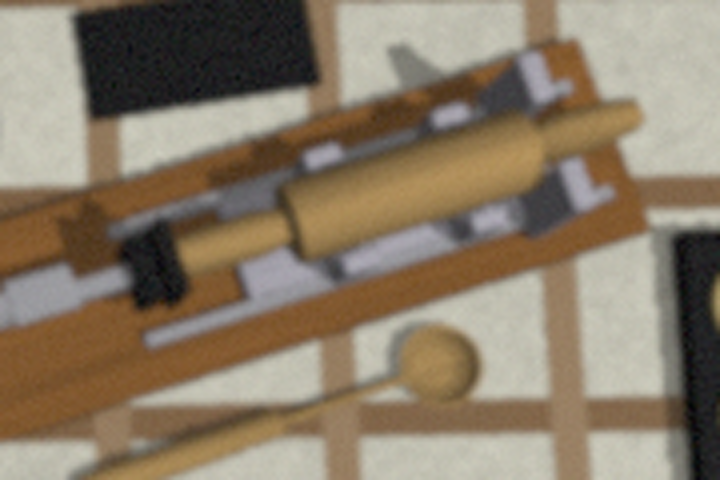

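The handle is home at (290,225), and the barrel bears on the stop at (540,130). Next I let the trigger up and go to the release.

Request:
move_arm([
  [[0, 0, -12], [0, 0, 0], 1],
  [[0, 0, -27], [0, 0, 0], 1],
  [[0, 0, -45], [0, 0, 0], 1],
  [[0, 0, -75], [0, 0, 0], 1],
  [[0, 0, -95], [0, 0, 0], 1],
])

```text
clock: 15.02
tcp_pos: [0.4851, 0.2047, 0.1923]
orientation: [0.0, 0.596, 0.803, -0.001]
wrist_force: [0.3, 0.1, 0.1]
finger_gap: 0.0
grip_force: 0.0
```

```bash
python3 rem.py "[0.5535,-0.018,0.170]"; python3 jaw.py | grep -E "jaw_pad|handle_end|trigger"; python3 - <<'E'
from h import *
for c in("top","scene"):
    p=look(c); print([(np.round(q["centre"],3).tolist(),round(q["confidence"],2)) for q in env.landmark_of("release_pad",p)[:2]])
E
```

```text
t 15.025 tcp [0.4851 0.2047 0.1923] yaw 106.9 zax [-0.    -0.001 -1.   ] shift [-233.     0.8   22.6] turnz -0.0 F [0.3 0.1 0.1] gap 4.2950757199594855e-05 q [ 0.25  0.24 -0.15  1.18 -0.    1.52]
top trigger_pad [([0.486, 0.2, 0.146], 0.97, 'cx', -0.1611)]
top jaw_pad [([0.574, -0.098, 0.073], 0.52, 'cx', 0.1495)]
top handle_end [([0.581, -0.098, 0.076], 0.79, 'cx', 0.1512)]
scene trigger_pad [([0.486, 0.203, 0.14], 0.94, 'cx', -0.1642)]
scene jaw_pad [([0.574, -0.1, 0.073], 0.62, 'cx', 0.1518)]
scene handle_end [([0.573, -0.106, 0.075], 0.65, 'cx', 0.1563)]
[([0.554, -0.027, 0.117], 0.74)]
[([0.551, -0.021, 0.119], 0.78)]
```

Request:
move_arm([
  [[-60, 0, 0], [0, 0, 0], 1],
  [[-120, 0, 0], [0, 0, 0], 1],
  [[-180, 0, 0], [0, 0, 0], 1],
  [[-234, 1, 10], [0, 0, 0], 1],
  [[-234, 1, 40], [0, 0, 0], 1],
])

```text
clock: 16.45
tcp_pos: [0.5572, -0.0225, 0.1525]
orientation: [0.003, 0.598, 0.802, 0.001]
wrist_force: [-0.7, 0.5, 0.1]
finger_gap: 0.0002
grip_force: 0.0
```

```bash
python3 rem.py "[0.5535,-0.018,0.12]"; python3 - <<'E'
from h import *
p=look("scene");cv2.imwrite('pics/s4.png',cv2.resize(p["pixels"][110:230,180:340,::-1],None,fx=4.5,fy=4.5,interpolation=cv2.INTER_CUBIC))
E
```

```text
t 16.45 tcp [ 0.5572 -0.0225  0.1525] yaw 106.6 zax [ 0.005 -0.002 -1.   ] shift [ 5.4 -2.4 32.5] turnz -0.03 F [-0.7  0.5  0.1] gap 0.00021346920112489805 q [-0.18  0.31 -0.15  1.1  -0.    1.1 ]
```

View pics/s4.png

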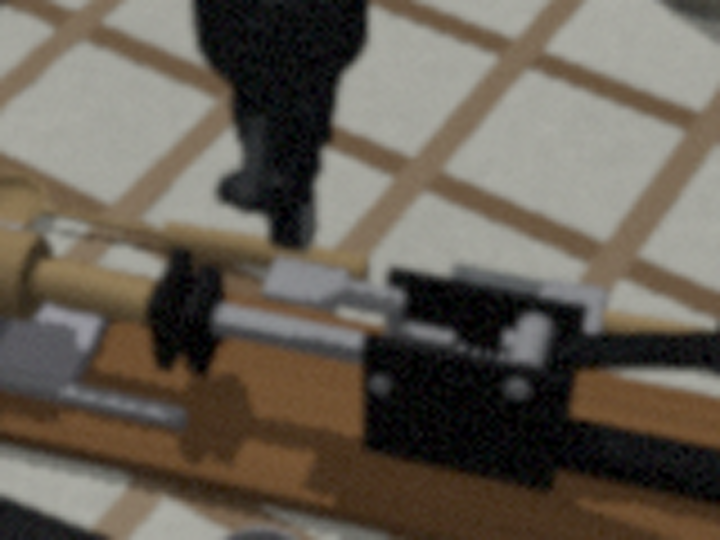

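The fingertips stand above the paddle at (300,280), and the jaw pad is well clear at (185,310). I'll press down.

Request:
move_arm([
  [[0, 0, 16], [0, 0, 0], 1],
  [[0, 0, 28], [0, 0, 0], 1],
  [[0, 0, 34], [0, 0, 0], 1],
  [[0, 0, 39], [0, 0, 0], 1],
  [[0, 0, 42], [0, 0, 0], 1],
])

```text
clock: 17.12
tcp_pos: [0.5561, -0.0206, 0.1115]
orientation: [0.004, 0.596, 0.803, -0.001]
wrist_force: [-0.1, -10.3, 9.3]
finger_gap: 0.0002
grip_force: 5.2
```

```bash
python3 rem.py "[0.5535,-0.018,0.12]"; python3 jaw.py | grep -E "jaw_pad|handle_end"
```

```text
t 17.125 tcp [ 0.5561 -0.0206  0.1115] yaw 106.9 zax [ 0.004 -0.006 -1.   ] shift [ 3.2 -1.8 -8.6] turnz -0.0 F [ -0.1 -10.3   9.3] gap 0.000170379443691037 q [-0.18  0.34 -0.22  1.01 -0.01  1.1 ]
top jaw_pad []
top handle_end []
scene jaw_pad [([0.567, -0.065, 0.076], 0.44, 'cx', 0.1155)]
scene handle_end [([0.575, -0.101, 0.073], 0.77, 'cx', 0.1526)]
```

The jaw is back at 115 mm. I'll lift off.

Request:
move_arm([
  [[0, 0, -10], [0, 0, 0], 1],
  [[0, 0, -25], [0, 0, 0], 1],
  [[0, 0, -50], [0, 0, 0], 1],
  [[0, 0, -90], [0, 0, 0], 1],
  [[0, 0, -90], [0, 0, 0], 1],
])

```text
clock: 18.35
tcp_pos: [0.5564, -0.018, 0.2036]
orientation: [0.003, 0.595, 0.804, 0.002]
wrist_force: [0.4, -0.6, -0.0]
finger_gap: 0.0001
grip_force: 0.0
```

Request:
move_arm([
  [[0, 40, 0], [0, 0, 0], 1],
  [[0, 80, 0], [0, 0, 0], 1],
  [[0, 120, 0], [0, 0, 0], 1],
  [[0, 120, 0], [0, 0, 0], 1],
  [[0, 120, 0], [0, 0, 0], 1],
])

```text
clock: 18.98
tcp_pos: [0.6681, 0.017, 0.1986]
orientation: [-0.001, 0.595, 0.803, -0.001]
wrist_force: [0.6, 1.0, -0.2]
finger_gap: 0.0
grip_force: 0.0
```

```bash
python3 rem.py "[0.5535,-0.018,0.12]"; python3 jaw.py; python3 - <<'E'
from h import *
p=look("scene");cv2.imwrite('pics/s5.png',cv2.resize(p["pixels"][110:240,110:380,::-1],None,fx=2.9,fy=2.9,interpolation=cv2.INTER_CUBIC))
E
```

```text
t 18.975 tcp [0.6681 0.017  0.1986] yaw 106.9 zax [-0.002  0.    -1.   ] shift [  -0.2 -119.7   78.9] turnz 0.0 F [ 0.6  1.  -0.2] gap 7.5491474890036355e-06 q [-0.09  0.51  0.27  1.33 -0.    1.18]
top trigger_pad [([0.484, 0.198, 0.146], 0.7, 'cx', -0.1605)]
top jaw_pad [([0.487, 0.198, 0.145], 0.46, 'cx', -0.1592)]
top handle_end [([0.579, -0.098, 0.077], 0.58, 'cx', 0.1505)]
top rolling_pin [([0.618, -0.244, 0.074], 0.86, 'cx', 0.3014)]
top tail_stop [([0.64, -0.314, 0.002], 0.86, 'cx', 0.3748)]
scene trigger_pad [([0.486, 0.201, 0.14], 0.68, 'cx', -0.1622)]
scene jaw_pad []
scene handle_end [([0.576, -0.101, 0.073], 0.81, 'cx', 0.1531)]
scene rolling_pin [([0.618, -0.239, 0.074], 0.88, 'cx', 0.2973)]
scene tail_stop [([0.641, -0.312, 0.003], 0.92, 'cx', 0.3738)]
```

View pics/s5.png

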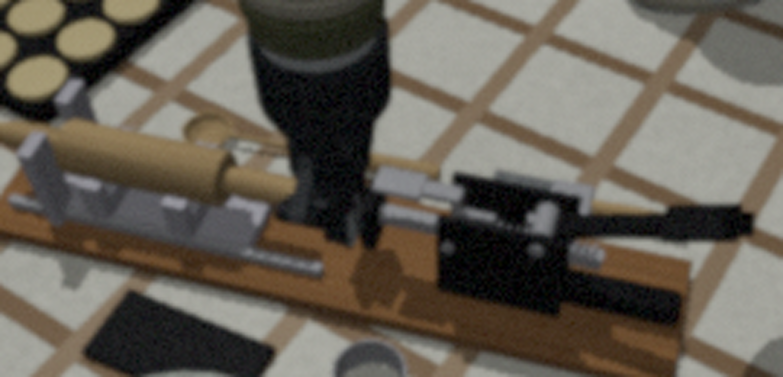

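The handle is home at (225,180), the trigger at (710,220) and release at (400,185) are up, and the jaw is back behind the gripper at about (365,215). The arm is touching nothing.

```bash
python3 -c "
from h import *
print(env.hand_in())"
```

```text
the job is handed in; nothing more can be done
None
```

I pressed the handle home with about 14–15 N on the trigger for over a second, pressed the release so the jaw sprang back to about 115 mm, lifted clear, and handed the job in at about 20 s; the hand-in gave no verdict.

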